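Turn the sample rotator until the tube's vent stem points up

ROBOT

A 6-joint arm with a two-finger parallel gripper is mounted at the origin on the work surface. World frame = base frame: x ahead of the robot, y to its left, z up, the work surface at z = 0. Lengths are in m, angles in degrees, forces in N, time in s.
With the tool pointing down it reaches from about 0.4 to 0.825 m from the base axis. Payload 7 kg.
Tool frame: the origin (TCP) lies between the finger pads; the fingertips stand ctrl.nose_length ahead of it and the grasp point (between the pads) lies 2 mm behind it (ctrl.nose_length is the distance from the TCP to the fingertips, in m); z points along the fingers, y is the line along which they close (so a half turn about z gives the same grasp; the last joint's range is limited). The gripper opens to 88 mm and grips with 3 to 60 N. Pads are 19 mm wide; open, the fingers measure 130 mm over their backs; the gripper's body (78 mm by 193 mm) begins 47 mm behind the grasp point.
Start: joints at [79.59, 20.546, 0.682, 0, -70.136, -16.507], TCP at [0.306, 0.602, 0.244] pointing down, gripper open.
Joint ranges: [-176.03, 176.03], [-82.01, 121.73], [-58.28, 71.71], [-173.87, 95.51], [-174.79, -0.11], [-173.66, 173.66]. Speed limits (degrees/s): [136.94, 136.94, 172.46, 180, 180, 180].

INTERFACE

Orientations are given as [roll, pitch, yaw] about the fixed x, y, z axes, in that order (R = Rz(yaw) Ry(pitch) Rx(roll)).
In Python, from plant import ctrl gives the robot as it stands.
- The arm moves only by the tool apply_moves, never from a script. Its argument "commands" is a list of rows, each a list of 3 entries, a list of its own where there are three numbers: the shift along the world's x, y, z in cm, then the turn about the world's z in rad, then the closure, from 0 (fully open) to 1 (shut). In form: [[[x, y, z], turn, jaw], ...]. A call has 1 to 20 rows; each row is the pose to reach, as a shift and turn from the pose commanded when the call began; what a row does not reach only later rows make up. A row lasts 1/12 s, in which the tool goes at most 41.7 mm and 7.16 degrees, less where a joint would pass 70% of its speed; a pose out of reach is approached as far as the arm can. A call with a gripper value outside its range is refused whole. The fingers move at their own pace and stop on an object; the grip force is fixed at half the most. Time passes only in rows, so rows that repeat a pose let the fingers close. It gives the time, the measured TCP pose, the force, the opening and the grip force at its end, in the units of the state.
- ctrl.get_obs(): the state, without advancing time (a new reading comes with each control period).
- ctrl.snapshot(name): name is "side" or "top"; returns a dict with "img" (384x512x3 uint8, red, green, blue), "fx", "fy", "cx", "cy" (pixels), "dist_coeffs" ([k1, k2, p1, p2, k3] as OpenCV has them; the pictures are not rectified), "T" (4x4, takes a point from camera to world coordinates). Camera axes: x right, y up, looking along -z (the intrinsics and any distortion apply to the point x, -y, -z); pixel columns grow to the right and rows downward; lengths in m; the calibration is good to about 2 mm. A picture is of the moment at which its call begins. There is no depth.
- ctrl.close_job(): hands the job in; it is judged then, once.
Trained networks look in a picture, given as the dict that the camera call returned (one of the last four; its "shot" number tells which), for a name from the list of things; names that differ only in an ending like _2 or _b are one class to them, and where a whole thing is asked for, a point or a joint stands for the part that bears it (a point fixed in the world has none). Each returns a list of dicts, best first, with "score" (0 to 1); they miss things now and then, are a little off and sometimes report something else, mostly with a low value. They report only what shows in the picture. A call takes as long as a camera call.
- ctrl.search_frame(picture, target): "at" ([column, row] in pixels, amid what is visible of it).
- ctrl.spot_point(picture, target): "at" ([column, row] in pixels: a listed point, or the origin of a listed thing).
The state is a dict: "clock": time; "joint_pos": joint angles; "qvel": joint speeds; "tau": joint torques, N m; "tool_pos": TCP position; "orientation": TCP orientation; "force": force on the tool from outside, world axes, zero at the start; "moment": the same for the moment, N m; "opening": finger opening in m; "gripper_force": force on a finger pad.
Only numpy, scipy, OpenCV 4.12 (cv2) and the standard library are available. Lean on these libraries where they do the work, as an engineer would, in place of code of your own. Each camera call takes 0.05 s, during which the arm holds its last target. There are 200 camera calls.

TASK

The bench rotator is switched off and has stopped with its one sample tube hanging low. Push the bare spokes of its wheel round with the fingertips, one after another, until the vent stem on the tube's cap points straight up, and leave it standing so. Do not grip the spokes or touch the tube, do not shove or lift the rotator itself, and leave everything else on the bench where it stands.

Things in the scene. Friction and masses are not known exactly. Their poses are not given: they have to be found in the camera images.
- rotator: the bench rotator: slate-grey housing 120 mm deep (x), 124 mm wide (y), top 224 mm above the bench, on a 160 x 150 mm base plate with rubber feet; about 6 kg, loose on the bench. Origin: centre of its underside. Its +x axis (roughly away from the robot, yaw varies) runs along the level axle to the wheel, which turns on the far side of the housing; control panel on the -x side; z up
- wheel (a joint): angle of the wheel in rad, unlimited: 0 (or a full turn, 6.283) = vent stem straight up; it grows clockwise for someone looking along the rotator's +x axis: at 1.571 the stem points to the rotator's -y side, at 3.142 straight down. Turns both ways against a steady friction of about 0.35 N m (3 N at the spoke ends) and stays where it is left: no coasting, swinging back or clicks
- spokes: six round steel spokes, 12 mm thick, 60 degrees apart, straight out from the 58 mm hub to rounded ends 140 mm from the axle; no rim. Origin: wheel centre, on the axle in the spokes' plane, 98 mm along +x from the rotator's origin, 182 mm above the bench. Turns with the wheel: x along the axle (as the rotator's x), z along the spoke with the tube. Push them 108 to 140 mm out, where they are bare
- clip (a point): outer spring clip (grey) of the spoke with the tube, 98 mm from the axle. Every spoke has two such clips on its +x face, centred 62 and 98 mm from the axle, 14 mm long along the spoke, 36 mm wide, reaching 40 mm to the +x side of the spokes' plane; on the other five spokes they are empty
- tube: the only tube: a whitish 50 ml screw-cap tube, 29 mm thick (cap 36 mm), held in the clips of one spoke, parallel to it, its axis 29.5 mm to the +x side of the spokes' plane. It belongs to the wheel and cannot come off. Origin: its pointed foot, 44 mm from the axle; z along the tube to the cap, which spans 132 to 152 mm from the axle
- stem_tip (a point): the free end of the vent stem, a 7 mm thick, 17 mm long nozzle in the middle of the tube's cap, 169 mm from the axle; its z axis is the way the stem points
- bottle_a: bystander: open white wide-mouth bottle, 72 mm thick, 125 mm tall, close to the rotator's -y side; origin under its centre
- bottle_b: bystander: another such bottle, to the robot's right
- bottle_c: bystander: smaller white bottle, 60 mm thick, 105 mm tall, to the robot's right
- beaker: bystander: glass beaker, 68 mm thick, 88 mm tall, close to the rotator's +y side; origin under its centre
- cap: bystander: white bottle cap, 53 mm thick, 18 mm tall, lying beyond the wheel
- pen: bystander: metal pen, 140 mm long, lying beyond the wheel
- dropper: bystander: amber dropper bottle, 36 mm thick, 95 mm tall, to the robot's left
- rack: bystander: aluminium test-tube rack, 75 x 200 mm, 112 mm tall with its tubes, to the robot's left

How it is judged (in metres and radians):
At the end, for the whole second after the job is handed in: the vent stem points up within 0.10 rad (5.7 degrees) of plumb, the wheel is at rest, and the rotator stands upright within 20 mm of where it was (angle between stem_tip's own z axis and vertical below 0.1 rad and height (world z) of stem_tip above 0.33 m and velocity of joint wheel between -0.05 and 0.05 rad/s and distance of rotator from where it was at the start of the episode below 0.02 m and angle between rotator's own z axis and vertical below 0.03 rad); the robot touches nothing.
It fails at once if the robot touched the sample tube (more than 1 N) (contact force between any of the fingers, the arm and tube above 1 N).
It fails at once if a spoke was gripped or forced (more than 30 N between fingers and spokes) (contact force between the fingers and spokes above 30 N).
It fails at once if the rotator was shoved, lifted or tipped (more than 20 mm or 0.1 rad) (distance of rotator from where it was at the start of the episode above 0.02 m or angle between rotator's own z axis and vertical above 0.1 rad).
It fails at once if another thing on the bench was moved (more than 20 mm) (distance of any of bottle_a, bottle_b, bottle_c, beaker, cap, pen, dropper, rack from where it was at the start of the episode above 0.02 m).
It also fails if it takes over 58 s, if anything falls off the work surface, if the arm or the gripper's body presses on something with over 40 N, if the wrist force passes 120 N, or if a joint passes its speed limit or range.

## Working session

There is one attempt and no reset: what is moved stays moved. The work goes in short steps, Python scripts to look and compute and a tool call to move; the robot and the scene stay as the last step left them, time stands still between calls to the robot, and variables do not carry over. Pictures are saved under pics/ and viewed, at most 10 in all, crops included, and the job is handed in when it is done.

Besides the shell and the picture viewer there is one more tool, called after "Call:" as name(argument=value, ...) on one line, values as JSON. apply_moves: Moves the arm, as the interface text tells. Its arguments: {"type":"object","properties":{"commands":{"type":"array"}},"required":["commands"]}

```bash
mkdir -p pics; cat > h.py <<'E'
import numpy as np, cv2
from plant import ctrl
def ray(s,px):
    K=np.array([[s['fx'],0,s['cx']],[0,s['fy'],s['cy']],[0,0,1.]])
    u=cv2.undistortPoints(np.array([[px]],float),K,np.array(s['dist_coeffs'],float))[0,0]
    T=np.array(s['T']);d=T[:3,:3]@np.array([u[0],-u[1],-1.]);return T[:3,3],d/np.linalg.norm(d)
def atz(s,px,z):
    o,d=ray(s,px);return o+d*(z-o[2])/d[2]
def proj(s,P):
    K=np.array([[s['fx'],0,s['cx']],[0,s['fy'],s['cy']],[0,0,1.]])
    T=np.array(s['T']);p=(np.atleast_2d(P)-T[:3,3])@T[:3,:3]
    return cv2.projectPoints((p*[1,-1,-1]).reshape(-1,1,3),np.zeros(3),np.zeros(3),K,np.array(s['dist_coeffs'],float))[0][:,0]
def tri(a,b):
    A=np.zeros((3,3));B=np.zeros(3)
    for o,d in(a,b):
        M=np.eye(3)-np.outer(d,d);A+=M;B+=M@o
    return np.linalg.solve(A,B)
E
python3 - <<'E'
from h import *
np.set_printoptions(precision=3,suppress=True)
o=ctrl.get_obs();print(o,ctrl.nose_length)
S={n:ctrl.snapshot(n) for n in('side','top')}
for n,s in S.items():
    cv2.imwrite(f'pics/{n}0.png',s['img'][:,:,::-1]);print(n,np.array(s['T']),s['fx'])
    for t in['rotator','spokes','clip','tube','stem_tip','bottle_a','beaker','cap','pen']:
        r=ctrl.spot_point(s,t)[:2]
        print(n,t,[(np.round(x['at'],1),round(x['score'],2)) for x in r])
E
```

```text
{'clock': 0.0, 'joint_pos': array([ 79.591,  20.59 ,   0.635,  -0.019, -70.134, -16.508]), 'qvel': array([ 0.037,  0.027,  0.106, -0.017, -0.031,  0.055]), 'tau': array([ -0.001, -58.271,  29.306,   6.997,   0.007,  -0.   ]), 'tool_pos': array([0.305, 0.601, 0.243]), 'orientation': array([179.91 ,  -0.008, -26.924]), 'force': array([ 0.369, -0.237,  0.957]), 'moment': array([-0.023, -0.044, -0.038]), 'gripper_force': 0.0, 'opening': 0.0874468044657587} 0.017
side [[ 0.977  0.148 -0.151  0.382]
 [-0.21   0.61  -0.764 -0.928]
 [-0.022  0.779  0.627  0.965]
 [ 0.     0.     0.     1.   ]] 382.1274722829089
side rotator [(array([222.2, 255.6]), 0.67), (array([288.3, 242.2]), 0.24)]
side spokes [(array([248.2, 219.6]), 0.86)]
side clip [(array([258.5, 215.1]), 0.67)]
side tube [(array([252. , 153.9]), 0.71), (array([262.4, 216.3]), 0.67)]
side stem_tip [(array([269.7, 208.7]), 0.49)]
side bottle_a [(array([321.2, 345.3]), 0.76), (array([213.5, 320.5]), 0.68)]
side beaker [(array([267.8, 213. ]), 0.59)]
side cap [(array([276.7, 288.9]), 0.76)]
side pen [(array([291. , 239.2]), 0.45)]
top [[-0.001  0.984 -0.176  0.341]
 [-1.     0.     0.008  0.009]
 [ 0.008  0.176  0.984  1.431]
 [ 0.     0.     0.     1.   ]] 384.8690561890821
top rotator [(array([268.2, 236. ]), 0.74)]
top spokes [(array([284.8, 205.8]), 0.77)]
top clip [(array([259.7, 198. ]), 0.56)]
top tube [(array([271.7, 195.8]), 0.67)]
top stem_tip [(array([250.8, 187.4]), 0.41)]
top bottle_a [(array([338.5, 255. ]), 0.94), (array([387.5, 217.4]), 0.79)]
top beaker [(array([221.6, 189. ]), 0.87)]
top cap [(array([125.3, 180.2]), 0.71), (array([266.7, 236.3]), 0.53)]
top pen [(array([264.7, 173.5]), 0.53)]
```

```bash
python3 - <<'E'
import cv2,numpy as np
a=cv2.imread('pics/side0.png')[90:370,100:400];b=cv2.imread('pics/top0.png')[90:370,100:400]
c=np.hstack([cv2.resize(x,(400,373),interpolation=cv2.INTER_CUBIC) for x in(a,b)]);
a=cv2.resize(cv2.imread('pics/side0.png')[120:330,160:360],(571,600),interpolation=3);cv2.imwrite('pics/c0.png',c);cv2.imwrite('pics/c1.png',a)
E
```

```text
(no output)
```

View pics/c0.png

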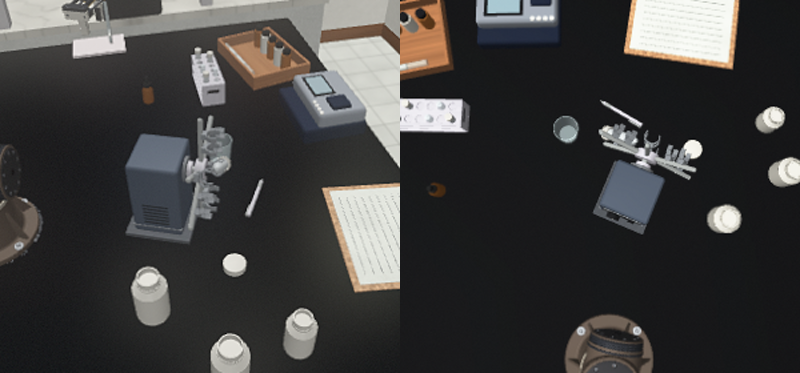

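View pics/c1.png

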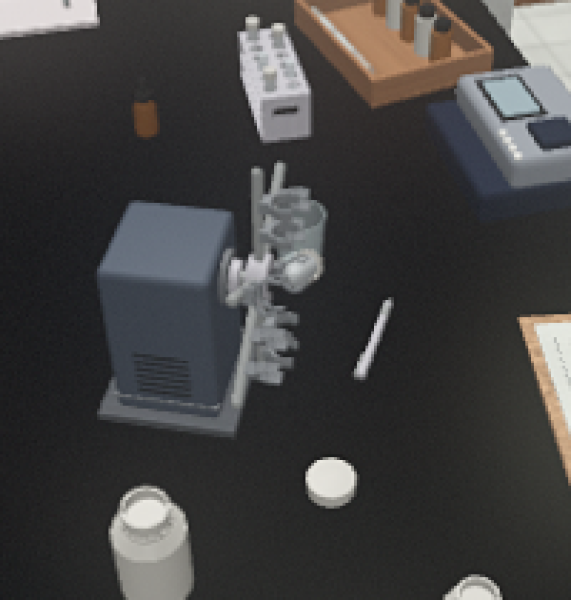

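The rotator stands near (0.45, -0.05), yawed about -20°, with bottle_a to its right, the beaker to its left and the cap and pen beyond. I'll fit a model next, starting with an enlarged top view.

```bash
cat > fit.py <<'E'
from h import *
from scipy.optimize import least_squares
def pts(p,L):
    L=np.atleast_2d(L);c,s=np.cos(p[2]),np.sin(p[2]);return L@np.array([[c,s,0],[-s,c,0],[0,0,1]])+[p[0],p[1],0]
def spoke(r,a,off=0): # local; a=0 up, grows to -y
    return np.array([.098+off,-r*np.sin(a),.182+r*np.cos(a)])
def draw(s,p,a,x0,y0,w,h,k,fn):
    im=cv2.resize(s['img'][y0:y0+h,x0:x0+w,::-1],None,fx=k,fy=k,interpolation=3)
    def line(A,B,c):
        q=(proj(s,pts(p,[A,B]))-[x0-.5,y0-.5])*k-.5
        cv2.line(im,tuple(int(v) for v in q[0]),tuple(int(v) for v in q[1]),c,1)
    for z,X,Y in((.224,.06,.062),(0.,.08,.075)):
        C=[(X,Y,z),(X,-Y,z),(-X,-Y,z),(-X,Y,z)]
        for i in range(4): line(C[i],C[(i+1)%4],(0,255,255))
    for i in range(6): line(spoke(.029,a+i*np.pi/3),spoke(.14,a+i*np.pi/3),(0,255,0) if i else (0,0,255))
    line(spoke(.044,a,.0295),spoke(.169,a,.0295),(255,0,255))
    cv2.imwrite(fn,im)
E
python3 - <<'E'
from fit import *
S={n:ctrl.snapshot(n) for n in('side','top')}
obs=[]
for n,s in S.items():
    for t,l in(('rotator',lambda a:np.zeros(3)),('spokes',lambda a:spoke(0,0)),('clip',lambda a:spoke(.098,a)),('tube',lambda a:spoke(.044,a,.0295)),('stem_tip',lambda a:spoke(.169,a,.0295))):
        for d in ctrl.spot_point(s,t):
            if d['score']>.35: obs.append((s,np.array(d['at']),l,d['score'],n+t))
best=None
for a0 in np.arange(0,6.3,.5):
    f=lambda p:np.concatenate([(proj(s,pts(p,l(p[3])))[0]-at)*w for s,at,l,w,_ in obs])
    r=least_squares(f,[.45,-.05,-.3,a0],loss='soft_l1',f_scale=2)
    print(a0,r.x.round(3),r.cost)
    if best is None or r.cost<best.cost: best=r
p=best.x
for s,at,l,w,n in obs: print(n,(proj(s,pts(p,l(p[3])))[0]-at).round(1))
draw(S['top'],p,p[3],195,150,150,110,5,'pics/t1.png')
draw(S['side'],p,p[3],180,160,120,120,5,'pics/s1.png')
E
```

```text
0.0 [ 0.434 -0.051 -0.453 -2.145] 6.608977460661921
0.5 [ 0.431 -0.058  0.031  0.92 ] 133.64134992145472
1.0 [ 0.431 -0.058  0.031  0.92 ] 133.6413499319692
1.5 [ 0.431 -0.058  0.031  0.92 ] 133.6413498979743
2.0 [ 0.449 -0.051  0.712  2.631] 138.19393356471147
2.5 [ 0.434 -0.051 -0.453  4.139] 6.60897746066184
3.0 [ 0.434 -0.051 -0.453  4.139] 6.608977460662035
3.5 [ 0.434 -0.051 -0.453  4.139] 6.60897746066182
4.0 [ 0.434 -0.051 -0.453  4.139] 6.6089774606649865
4.5 [ 0.434 -0.051 -0.453  4.139] 6.608977460661809
5.0 [ 0.434 -0.051 -0.453  4.139] 6.608977460661796
5.5 [ 0.434 -0.051 -0.453  4.139] 6.608977460661761
6.0 [ 0.434 -0.051 -0.453  4.139] 6.60897746066294
siderotator [ 0.7 -1.8]
sidespokes [0.7 2.5]
sideclip [1.1 0.1]
sidestem_tip [-1.6 -0.5]
toprotator [1.  0.5]
topspokes [-1.8  0.5]
topclip [0.2 2.2]
topstem_tip [ 0.3 -2.8]
```

View pics/t1.png

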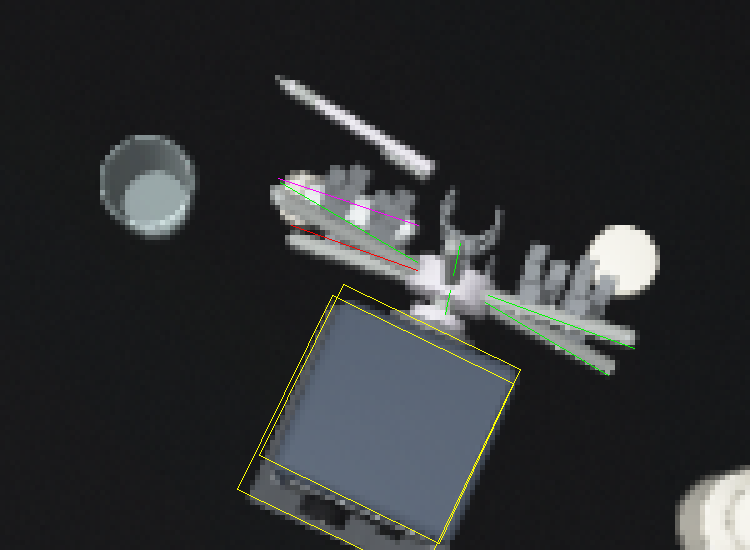

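View pics/s1.png

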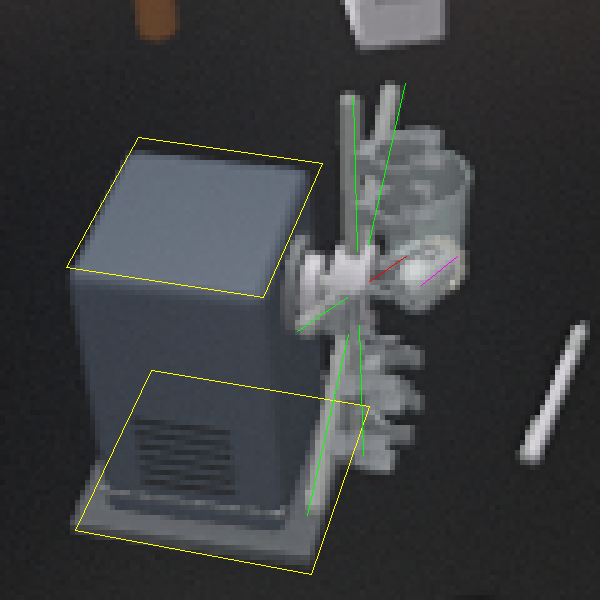

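The overlay shows the tube about 237° round (+y side, low) and is roughly right. I'll refine it with spoke tips and corners read off these crops.

```bash
cat > f2.py <<'E'
from fit import *
S={n:ctrl.snapshot(n) for n in('side','top')}
cr={'top':(195,150),'side':(180,160)}
T=[('top',(278,188),1),('top',(290,240),0),('top',(633,336),3),('top',(610,370),4),('side',(350,97),2),('side',(391,90),1),('side',(316,508),4),('side',(302,327),3)]
H=[('top',(519,371),(.06,-.062,.224)),('side',(72,530),(-.08,-.075,.012)),('side',(313,572),(.08,-.075,.0)),('side',(265,298),(.058,-.060,.224)),('side',(72,270),(-.058,-.060,.224))]
def px(n,q): return (np.array(q)+.5)/5-.5+cr[n]
def f(p):
    return np.concatenate([proj(S[n],pts(p,spoke(.137,p[3]+i*np.pi/3)))[0]+p[4:6]*(n=='top')+p[6:8]*(n=='side')-px(n,q) for n,q,i in T]+[proj(S[n],pts(p,L))[0]+p[4:6]*(n=='top')+p[6:8]*(n=='side')-px(n,q) for n,q,L in H]+[p[4:]/1.])
r=least_squares(f,[.434,-.051,-.4,4.139,0,0,0,0],loss='soft_l1')
p=r.x;print(p.round(4),r.cost);print(f(p).reshape(-1,2).round(1).tolist())
print('hub',pts(p,spoke(0,0)).round(4))
for n,s in S.items():
  for t,z in(('bottle_a',0),('beaker',0),('cap',0),('pen',0)):
    for d in ctrl.spot_point(s,t)[:2]: print(n,t,round(d['score'],2),atz(s,d['at'],z).round(3))
np.save('p.npy',p)
E
python3 f2.py
```

```text
[ 0.4306 -0.0531 -0.4079  4.1193  0.089   0.0135 -0.067   0.0917] 3.221736443011303
[[-0.2, 1.3], [0.2, -0.7], [-0.6, 0.7], [-0.2, -0.4], [0.2, 0.2], [0.5, -0.5], [-0.3, 0.2], [0.8, -0.2], [0.8, -0.5], [-0.1, -0.6], [0.1, 0.5], [-0.5, -0.3], [-0.7, 0.6], [0.1, 0.0], [-0.1, 0.1]]
hub [[ 0.5205 -0.092   0.182 ]]
side bottle_a 0.87 [ 0.368 -0.308  0.   ]
side bottle_a 0.69 [ 0.489 -0.486  0.   ]
side beaker 0.45 [ 0.621  0.117 -0.   ]
side cap 0.64 [ 0.556 -0.233  0.   ]
side pen 0.62 [ 0.661 -0.044  0.   ]
side pen 0.55 [0.58  0.102 0.   ]
top bottle_a 0.95 [ 0.357 -0.304  0.   ]
top bottle_a 0.71 [ 0.509 -0.487  0.   ]
top beaker 0.69 [0.615 0.115 0.   ]
top beaker 0.39 [ 0.361 -0.312  0.   ]
top cap 0.49 [ 0.564 -0.242  0.   ]
top cap 0.19 [0.43  0.473 0.   ]
top pen 0.65 [ 0.667 -0.024  0.   ]
top pen 0.25 [0.615 0.109 0.   ]
```

```bash
cat > plan.py <<'E'
from h import *
p=np.load('p.npy');c,s=np.cos(p[2]),np.sin(p[2]);hub=np.array([p[0]+.098*c,p[1]+.098*s,.182])
LX=-.011
def tcp(u,z): return np.array([hub[0]+LX*c+u*s, hub[1]+LX*s-u*c, z])   # u = -ly
def contact(thd,r,gap=0):
    t=np.radians(thd);k=.006+gap
    return tcp(r*np.sin(t)-k*np.cos(t)-.0095, .182+r*np.cos(t)+k*np.sin(t)+.017)
E
python3 - <<'E'
from plan import *
np.set_printoptions(precision=2,suppress=True)
o=ctrl.get_obs();b=o['tool_pos'];print(b)
g=lambda P:((P-b)*100).round(1).tolist()
print('turn',np.radians(-90+np.degrees(p[2])-o['orientation'][2]))
st=contact(-4,.118,.025);print('start',st,g(st))
for i,t in enumerate(range(-4,84,4)): print(t,((contact(t,.118+.018*min(1,max(0,(t+4)/84)))-st)*100).round(1).tolist())
E
```

```text
[0.31 0.6  0.24]
turn -1.508924549544614
start [ 0.53 -0.04  0.31] [22.4, -64.5, 7.1]
-4 [-1.0, -2.3, 0.2]
0 [-1.3, -3.0, 0.3]
4 [-1.6, -3.8, 0.4]
8 [-2.0, -4.6, 0.5]
12 [-2.3, -5.4, 0.4]
16 [-2.7, -6.2, 0.4]
20 [-3.0, -6.9, 0.2]
24 [-3.3, -7.7, 0.0]
28 [-3.7, -8.5, -0.2]
32 [-4.0, -9.2, -0.6]
36 [-4.3, -10.0, -1.0]
40 [-4.6, -10.7, -1.4]
44 [-4.9, -11.4, -1.9]
48 [-5.2, -12.0, -2.5]
52 [-5.5, -12.7, -3.1]
56 [-5.7, -13.2, -3.7]
60 [-6.0, -13.8, -4.4]
64 [-6.2, -14.3, -5.2]
68 [-6.4, -14.7, -6.0]
72 [-6.5, -15.1, -6.8]
76 [-6.7, -15.5, -7.7]
80 [-6.8, -15.8, -8.6]
```

Call:
apply_moves(commands=[[[0,0,4],-0.1,1],[[0,0,8],-0.2,1],[[0,0,12],-0.3,1],[[2,-4,16],-0.4,1],[[4,-8,18],-0.5,1],[[6,-11,18],-0.6,1],[[8,-15,18],-0.7,1],[[10,-19,18],-0.8,1],[[12,-23,18],-0.9,1],[[14,-27,18],-1.0,1],[[16,-31,18],-1.1,1],[[18,-35,18],-1.2,1],[[20,-39,18],-1.3,1],[[21,-43,18],-1.4,1],[[22,-47,18],-1.51,1],[[22.4,-51,18],-1.51,1],[[22.4,-55,18],-1.51,1],[[22.4,-59,18],-1.51,1],[[22.4,-62.5,18],-1.51,1],[[22.4,-64.5,18],-1.51,1]])

```text
clock: 3.77
tool_pos: [0.5292, -0.042, 0.4239]
orientation: [-180.0, 0.0, -113.4]
force: [0.6, -0.4, -0.5]
opening: 0.0007
gripper_force: 0.0
```

Call:
apply_moves(commands=[[[0,0,-3],0,1],[[0,0,-6],0,1],[[0,0,-9],0,1],[[0,0,-10.9],0,1],[[0,0,-10.9],0,1]])

```text
clock: 4.18
tool_pos: [0.5273, -0.0404, 0.3103]
orientation: [179.6, -0.2, -113.5]
force: [-0.8, 0.2, -0.9]
opening: 0.0002
gripper_force: 0.0
```

```bash
python3 - <<'E'
from fit import *
p=np.load('p.npy');o=ctrl.get_obs();print(o['tool_pos'],o['force'])
a=ctrl.snapshot('side');b=ctrl.snapshot('top')
draw(a,p,p[3],180,140,130,150,4,'pics/a.png');draw(b,p,p[3],195,130,130,150,4,'pics/b.png')
im=np.hstack([cv2.imread('pics/a.png'),cv2.imread('pics/b.png')])
cv2.imwrite('pics/m1.png',cv2.resize(im,(800,462)))
E
```

```text
[ 0.52732667 -0.04040954  0.31031365] [-0.82356636  0.24666567 -0.94857001]
```

View pics/m1.png

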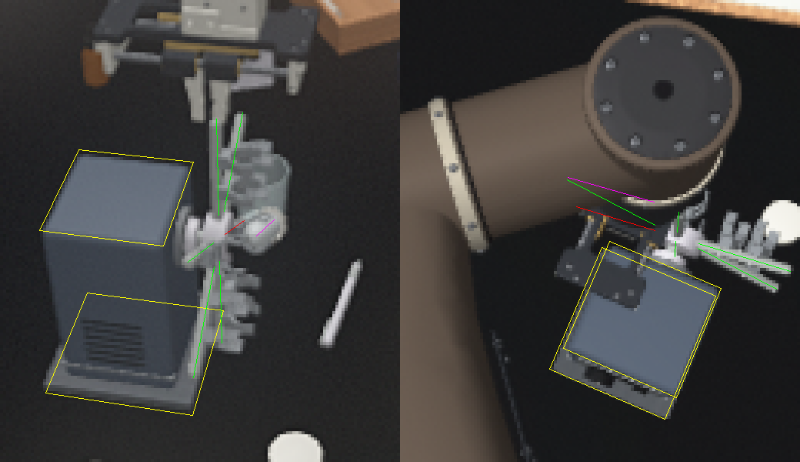

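The overlay matches: the top spoke's tip is at about (217,120) in the left panel, with the closed fingertips just behind it on the +y side. Starting stroke 1.

Call:
apply_moves(commands=[[[-0.5,-1.2,0.1],0,1],[[-1.0,-2.3,0.2],0,1],[[-1.3,-3.0,0.3],0,1],[[-1.6,-3.8,0.4],0,1],[[-2.0,-4.6,0.5],0,1],[[-2.3,-5.4,0.4],0,1],[[-2.7,-6.2,0.4],0,1],[[-3.0,-6.9,0.2],0,1],[[-3.3,-7.7,0.0],0,1],[[-3.7,-8.5,-0.2],0,1],[[-4.0,-9.2,-0.6],0,1],[[-4.3,-10.0,-1.0],0,1],[[-4.3,-10.0,-1.0],0,1]])

```text
clock: 5.37
tool_pos: [0.4855, -0.1415, 0.3037]
orientation: [179.9, -0.1, -113.5]
force: [0.0, -0.2, 0.6]
opening: 0.0004
gripper_force: 0.0
```

```bash
cat > look.py <<'E'
from fit import *
import sys
g=np.radians(float(sys.argv[1]))
p=np.load('p.npy')
S={n:ctrl.snapshot(n) for n in('side','top')};obs=[]
for n,s in S.items():
    for t,l in(('clip',lambda a:spoke(.098,a)),('tube',lambda a:spoke(.044,a,.0295)),('stem_tip',lambda a:spoke(.169,a,.0295))):
        for d in ctrl.spot_point(s,t)[:1]: obs.append((s,np.array(d['at']),l,d['score'],n+t))
f=lambda a:np.concatenate([(proj(s,pts(p,l(a[0])))[0]-at)*w for s,at,l,w,_ in obs])
r=least_squares(f,[g],loss='soft_l1',f_scale=2);a=r.x[0]
print('wheel deg',np.degrees(a).round(1),r.cost.round(1))
for s,at,l,w,n in obs: print(n,round(w,2),(proj(s,pts(p,l(a)))[0]-at).round(1))
if len(sys.argv)>2:
    draw(S['side'],p,a,180,140,130,150,4,'pics/a.png');draw(S['top'],p,a,195,130,130,150,4,'pics/b.png')
    cv2.imwrite(sys.argv[2],cv2.resize(np.hstack([cv2.imread('pics/a.png'),cv2.imread('pics/b.png')]),(800,462)))
print(ctrl.get_obs()['tool_pos'],ctrl.get_obs()['force'])
E
python3 look.py 276 pics/m2.png
```

```text
wheel deg 277.9 8.4
sideclip 0.62 [-1.9 -0.7]
sidetube 0.46 [-1.  -2.4]
sidestem_tip 0.16 [15.1 24.2]
[ 0.48662241 -0.1399665   0.30465065] [-0.59049571  0.78892855  0.16578858]
```

View pics/m2.png

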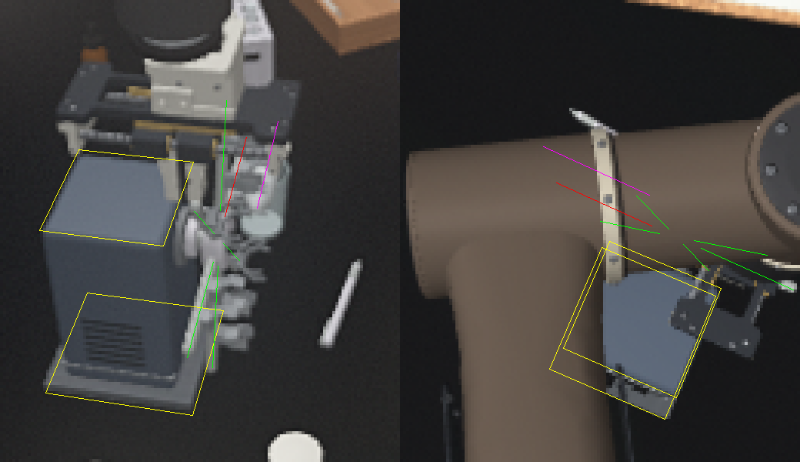

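Lower spoke ends (~(190,350)) match the 278° model, so the wheel has turned as planned. Continuing.

Call:
apply_moves(commands=[[[-0.3,-0.7,-0.4],0,1],[[-0.6,-1.4,-0.9],0,1],[[-0.9,-2.0,-1.5],0,1],[[-1.2,-2.7,-2.1],0,1],[[-1.4,-3.2,-2.7],0,1],[[-1.7,-3.8,-3.4],0,1],[[-1.9,-4.3,-4.2],0,1],[[-2.1,-4.7,-5.0],0,1],[[-2.2,-5.1,-5.8],0,1],[[-2.4,-5.5,-6.7],0,1],[[-2.5,-5.8,-7.6],0,1],[[-2.5,-5.8,-7.6],0,1]])

```text
clock: 6.77
tool_pos: [0.4601, -0.1986, 0.2263]
orientation: [179.8, -0.1, -113.5]
force: [-0.3, -0.1, -0.6]
opening: 0.0004
gripper_force: 0.1
```

Call:
apply_moves(commands=[[[0,0,3],0,1],[[0,0,6],0,1],[[0,0,10],0,1],[[0,0,14],0,1],[[0,0,17],0,1],[[-1.6,-3.6,17],0,1],[[-2,-7,17],0,1],[[-2,-7,17],0,1]])

```text
clock: 7.43
tool_pos: [0.4405, -0.2717, 0.3988]
orientation: [-180.0, -0.1, -113.6]
force: [0.6, 0.2, -0.7]
opening: 0.0003
gripper_force: 0.0
```

```bash
python3 look.py 320 pics/m3.png
```

```text
wheel deg 318.5 2.0
sideclip 0.76 [-0.7 -0.4]
sidetube 0.36 [-2.1 -0.3]
topclip 0.58 [-1.5  2.6]
topstem_tip 0.61 [0.  0.9]
[ 0.44173722 -0.26744975  0.39852758] [ 0.7197047  -0.36736281  0.54102505]
```

View pics/m3.png

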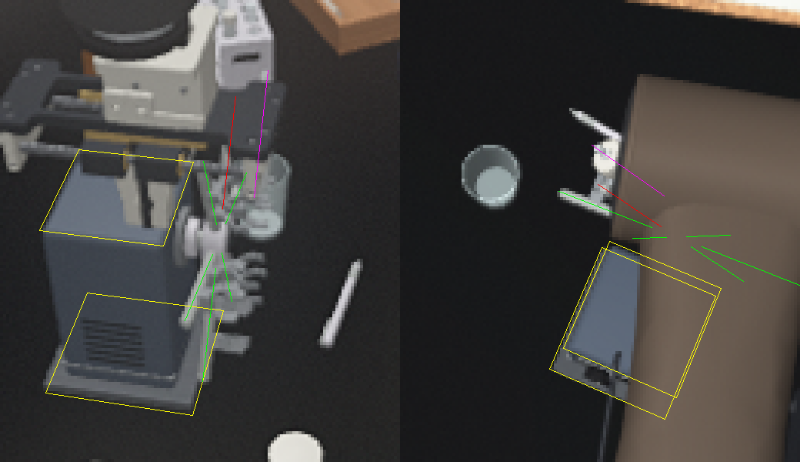

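Tube is now at about 319° (planned 320°), cap at (605,155) in the right panel; the rotator hasn't moved. Next is stroke 2 on the following spoke.

```bash
python3 - <<'E'
from plan import *
np.set_printoptions(precision=2,suppress=True)
b=contact(-4,.118,.025)+np.array([-8.8,-22.8,8.4])/100;print(b)
g=lambda P:((P-b)*100).round(1).tolist()
st=contact(18.5,.120,.012);print('start',st,g(st))
for t in [18]+list(range(21,64,3)): print(t,((contact(t,.120+.012*(t-18)/42)-st)*100).round(1).tolist())
E
```

```text
[ 0.44 -0.27  0.4 ]
start [ 0.51 -0.1   0.32] [6.4, 17.3, -8.0]
18 [-0.4, -1.0, -0.4]
21 [-0.7, -1.5, -0.5]
24 [-0.9, -2.1, -0.6]
27 [-1.2, -2.7, -0.8]
30 [-1.4, -3.3, -1.0]
33 [-1.7, -3.8, -1.2]
36 [-1.9, -4.4, -1.5]
39 [-2.1, -4.9, -1.8]
42 [-2.4, -5.5, -2.1]
45 [-2.6, -6.0, -2.5]
48 [-2.8, -6.5, -2.9]
51 [-3.0, -7.0, -3.3]
54 [-3.2, -7.4, -3.8]
57 [-3.4, -7.9, -4.3]
60 [-3.6, -8.3, -4.8]
63 [-3.8, -8.7, -5.4]
```

Call:
apply_moves(commands=[[[1.3,3.5,0],0,1],[[2.6,7,0],0,1],[[3.9,10.5,0],0,1],[[5.2,14,0],0,1],[[6.4,17.3,0],0,1],[[6.4,17.3,0],0,1],[[6.4,17.3,-3],0,1],[[6.4,17.3,-6],0,1],[[6.4,17.3,-8],0,1],[[6.4,17.3,-8],0,1]])

```text
clock: 8.67
tool_pos: [0.5034, -0.0942, 0.3143]
orientation: [179.6, -0.1, -113.4]
force: [-0.9, 0.3, -0.5]
opening: 0.0007
gripper_force: 0.0
```

Call:
apply_moves(commands=[[[-0.4,-1.0,-0.4],0,1],[[-0.7,-1.5,-0.5],0,1],[[-0.9,-2.1,-0.6],0,1],[[-1.2,-2.7,-0.8],0,1],[[-1.4,-3.3,-1.0],0,1],[[-1.7,-3.8,-1.2],0,1],[[-1.9,-4.4,-1.5],0,1],[[-2.1,-4.9,-1.8],0,1],[[-2.4,-5.5,-2.1],0,1],[[-2.6,-6.0,-2.5],0,1],[[-2.8,-6.5,-2.9],0,1],[[-3.0,-7.0,-3.3],0,1],[[-3.2,-7.4,-3.8],0,1],[[-3.2,-7.4,-3.8],0,1]])

```text
clock: 9.83
tool_pos: [0.4728, -0.17, 0.2797]
orientation: [179.9, -0.1, -113.5]
force: [0.5, 0.8, -0.1]
opening: 0.0006
gripper_force: 0.1
```

```bash
python3 look.py 354 pics/m4.png
```

```text
wheel deg 346.2 3.4
sideclip 0.74 [-1.  -1.5]
sidetube 0.7 [-0.  -2.9]
sidestem_tip 0.62 [0.3 2.1]
[ 0.4735252  -0.1690237   0.28063267] [0.25805776 0.18344717 0.17530048]
```

View pics/m4.png

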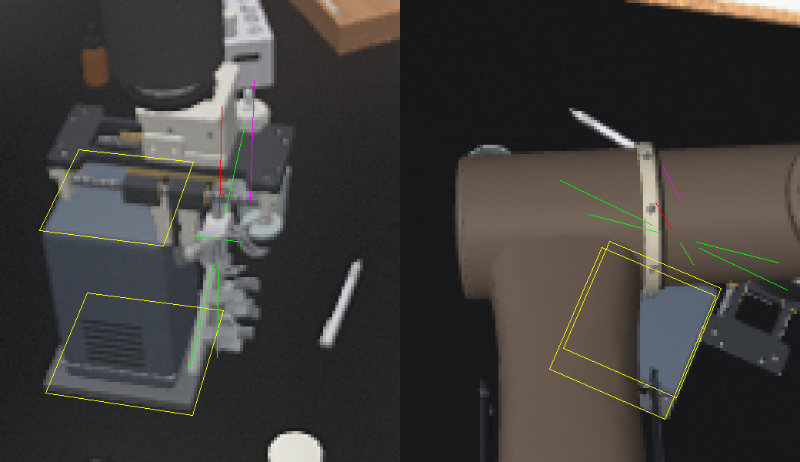

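The stem is nearly up (cap (250,110), stem (248,90) in the left panel). I'll back off to look without the arm in the way.

Call:
apply_moves(commands=[[[0,0,3.5],0,1],[[0,0,7],0,1],[[0,0,11],0,1],[[-1,-3,13],0,1],[[-2,-7,13],0,1],[[-3,-11,13],0,1],[[-4,-15,13],0,1],[[-5,-19,13],0,1],[[-6,-23,13],0,1],[[-7,-27,13],0,1],[[-8,-31,13],0,1],[[-10,-34,13],0,1],[[-12,-37,13],0,1],[[-12,-37,13],0,1]])

```text
clock: 11.4
tool_pos: [0.3502, -0.5432, 0.409]
orientation: [179.8, -0.0, -113.7]
force: [1.0, 1.5, -0.8]
opening: 0.0004
gripper_force: 0.0
```

```bash
python3 look.py 350 pics/m5.png
```

```text
wheel deg 350.8 110.7
sideclip 0.45 [-24.6 -99.6]
sidetube 0.89 [-1.5 -2.2]
sidestem_tip 0.63 [-2.3  1.5]
topclip 0.68 [0.4 2.8]
toptube 0.72 [-0.8 -1.8]
topstem_tip 0.64 [-0.5 -0.6]
[ 0.35430388 -0.53817558  0.41105885] [-1.15792945  1.0140474   0.33348809]
```

View pics/m5.png

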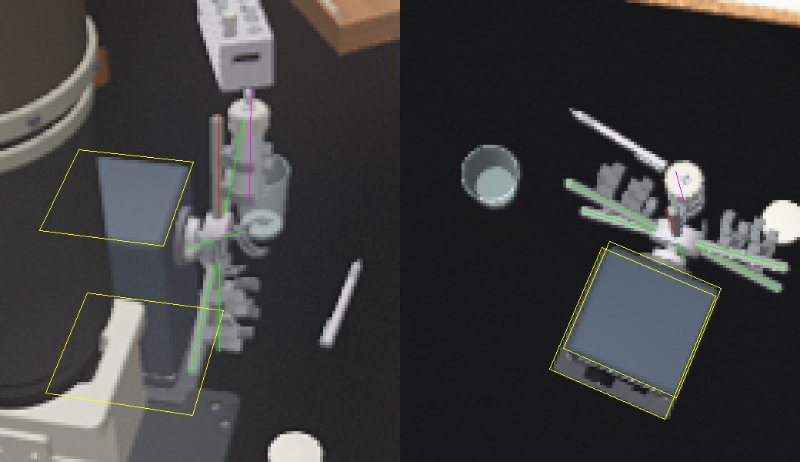

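Stem nearly plumb; networks give about 351°. I'll confirm the angle from the spoke tips by an intensity fit in the clear top view.

```bash
cat > ang.py <<'E'
from fit import *
p=np.load('p.npy');s=ctrl.snapshot('top')
g=cv2.GaussianBlur(cv2.cvtColor(s['img'],cv2.COLOR_RGB2GRAY).astype(np.float32),(3,3),0)
R=np.r_[np.linspace(.112,.138,14)];O=np.linspace(.142,.15,4)
def sc(a,dx,dy):
    v=0
    for i in(1,2,4,5):
        for rr,w in((R,1),(O,-.5)):
            q=(proj(s,pts(p,np.array([spoke(r,a+i*np.pi/3) for r in rr])))+[dx,dy]).astype(np.float32)
            v+=w*cv2.remap(g,q[:,:1],q[:,1:],cv2.INTER_LINEAR).mean()
    return v
A=np.radians(np.arange(335,371,.5))
res=[(max((sc(a,dx,dy),dx,dy) for dx in np.arange(-1.5,1.6,.5) for dy in np.arange(-1.5,1.6,.5)),np.degrees(a)) for a in A]
for (v,dx,dy),a in sorted(res)[::-1][:6]: print(round(a,1),v.round(1),dx,dy)
E
python3 ang.py
python3 - <<'E'
from plan import *
np.set_printoptions(precision=2,suppress=True)
b=ctrl.get_obs()['tool_pos'];print(b)
g=lambda P:((P-b)*100).round(1).tolist()
st=contact(50,.130,.015);print('start',st,g(st))
for t in range(48,70,2): print(t,((contact(t,.130)-st)*100).round(1).tolist())
E
```

```text
352.5 566.8 0.0 0.0
353.0 565.9 0.0 0.0
352.0 564.7 0.0 0.0
353.5 561.1 0.0 0.0
351.5 558.8 0.0 0.0
354.0 551.9 0.0 0.0
[ 0.35 -0.54  0.41]
start [ 0.48 -0.16  0.3 ] [12.6, 38.0, -11.2]
48 [-0.3, -0.6, -0.8]
50 [-0.4, -0.9, -1.1]
52 [-0.5, -1.2, -1.5]
54 [-0.6, -1.4, -1.8]
56 [-0.7, -1.7, -2.2]
58 [-0.8, -1.9, -2.6]
60 [-0.9, -2.2, -2.9]
62 [-1.0, -2.4, -3.3]
64 [-1.1, -2.6, -3.7]
66 [-1.2, -2.8, -4.1]
68 [-1.3, -3.0, -4.5]
```

The spoke-line fit gives 352.5° with zero pixel offset, so 7.5° is left. Returning to just above the same spoke.

Call:
apply_moves(commands=[[[2,3,0],0,1],[[4,7,0],0,1],[[5,10.5,0],0,1],[[6,14,0],0,1],[[7,18,0],0,1],[[8,22,0],0,1],[[9,26,0],0,1],[[10,30,0],0,1],[[11,33,0],0,1],[[12,36,0],0,1],[[12.6,38,0],0,1],[[12.6,38,0],0,1],[[12.6,38,-3],0,1],[[12.6,38,-6],0,1],[[12.6,38,-9],0,1],[[12.6,38,-11.2],0,1],[[12.6,38,-11.2],0,1],[[12.6,38,-11.2],0,1]])

```text
clock: 13.35
tool_pos: [0.4792, -0.1592, 0.2987]
orientation: [179.9, -0.1, -113.4]
force: [0.5, 0.0, 1.7]
opening: 0.0006
gripper_force: 0.0
```

```bash
python3 - <<'E'
from plan import *
b=ctrl.get_obs()['tool_pos'];b=np.mean([b]+[(ctrl.snapshot('top'),ctrl.get_obs()['tool_pos'])[1] for _ in range(4)],0);print(b)
for t in (50,53,56,59,60,61.5,63): print(t,((contact(t,.130)-b)*100).round(2).tolist())
E
```

```text
[ 0.48014683 -0.15924989  0.30008285]
50 [-0.39, -0.75, -1.29]
53 [-0.57, -1.17, -1.81]
56 [-0.74, -1.55, -2.34]
59 [-0.89, -1.91, -2.9]
60 [-0.94, -2.03, -3.09]
61.5 [-1.01, -2.19, -3.38]
63 [-1.08, -2.35, -3.67]
```

Call:
apply_moves(commands=[[[-0.2,-0.4,-0.7],0,1],[[-0.4,-0.75,-1.3],0,1],[[-0.5,-1.0,-1.6],0,1],[[-0.6,-1.2,-1.8],0,1],[[-0.65,-1.4,-2.1],0,1],[[-0.75,-1.55,-2.35],0,1],[[-0.8,-1.75,-2.6],0,1],[[-0.9,-1.9,-2.9],0,1],[[-0.95,-2.05,-3.1],0,1],[[-1.0,-2.2,-3.4],0,1],[[-1.0,-2.2,-3.4],0,1],[[-1.0,-2.2,-3.4],0,1]])

```text
clock: 14.55
tool_pos: [0.4695, -0.1813, 0.2644]
orientation: [180.0, -0.0, -113.4]
force: [-0.2, -0.0, 0.5]
opening: 0.0004
gripper_force: 0.3
```

Call:
apply_moves(commands=[[[0,0,3.5],0,1],[[0,0,7],0,1],[[0,0,11],0,1],[[-1,-3,13.5],0,1],[[-2,-7,13.5],0,1],[[-3,-11,13.5],0,1],[[-4,-15,13.5],0,1],[[-5,-19,13.5],0,1],[[-6,-23,13.5],0,1],[[-7,-27,13.5],0,1],[[-8,-31,13.5],0,1],[[-10,-34,13.5],0,1],[[-12,-37,13.5],0,1],[[-12,-37,13.5],0,1]])

```text
clock: 15.72
tool_pos: [0.3462, -0.5553, 0.3976]
orientation: [179.8, -0.0, -113.7]
force: [0.3, 1.8, -0.2]
opening: 0.0001
gripper_force: 0.0
```

```bash
python3 ang.py; python3 look.py 360
```

```text
360.5 555.5 0.0 0.0
361.0 554.4 0.0 0.0
360.0 553.0 0.0 0.0
361.5 551.4 0.0 0.0
359.5 547.4 0.0 0.0
362.0 544.4 0.0 0.0
wheel deg 360.0 4.7
sideclip 0.84 [-0.4 -1.1]
sidetube 0.66 [ 0.6 -3.5]
sidestem_tip 0.66 [-1.6  0.3]
topclip 0.64 [0.7 2.4]
toptube 0.62 [0.7 0.2]
topstem_tip 0.43 [-1.5  1.1]
[ 0.35026976 -0.55027646  0.40002568] [0.8255694  0.40399176 0.83148314]
```

Both estimates agree at about 360°, and the robot is clear of everything. Handing in.

```bash
python3 -c "
from plant import ctrl
print(ctrl.close_job())"
```

```text
the job is handed in; nothing more can be done
None
```

The vent stem now points straight up, measured at about 360° by two separate estimates; I pushed only bare spokes, backed the arm clear and handed the job in at about 16 s, and saw no sign that the rotator had moved.

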